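Load, cover and start the bottle shaker

TASK

Stand the orange-capped bottle upright in the shaker's metal cup, then lay the loose cover on the cup so that it sits fully home and level, setting both down rather than dropping them. Next lift the red-knobbed lever clear of the teeth, swing it to the notch with the orange dot and let it drop fully in, and finally push the green start button all the way down. Leave the other small bottles where they stand.

Things in the scene. Friction and masses are not known exactly. Their poses are not given: they have to be found in the camera images.
- bottle_orange: small amber glass bottle with an ORANGE cap and paper label, 58 mm tall: glass diameter 26 mm up to 38 mm, above it the cap, diameter 19 mm; 35 g. Origin: centre of its underside, z up. Mixed at random with like bottles with white, black and green caps, all upright, centres at least 60 mm apart, on the table to the robot's right.
- bottle_white: like bottle with a white cap (same size): leave it standing. Origin: centre of its underside.
- bottle_black: like bottle with a black cap: leave it standing. Origin: centre of its underside.
- bottle_green: like bottle with a green cap: leave it standing. Origin: centre of its underside.
- cover: loose cover, 110 g, lying right way up on the left: pale clear plate of diameter 142 mm, 5 mm thick; under it a grey plug of diameter 108 mm reaching 8 mm below the plate; on top a black knob of diameter 24, 30 mm tall. Origin: centre of the plug's underside, z up; plate underside at 8 mm, foot of the knob at 13, its top at 43. Seated, the plate lies on the rim, the origin 8 mm below cup_rim.
- shaker: black bottle shaker, a fixed box 220 mm (its x) by 380 mm (its y) by 60 mm high: steel cup on its left half (+y), lever with toothed sector on its right half, green button between them near the far edge. Origin: centre of its underside; at yaw 0 its axes are the world's. It stands turned by up to 0.2 rad.
- cup_rim (a point): centre of the mouth of the steel cup, at the height of the rim, 136 mm above the table. The cup is fixed, straight, open on top: outer diameter 128 mm, inner 120 mm, 71 mm deep inside, so that the bottle stands wholly below the cover.
- cup_floor (a point): centre of the cup's inner floor, 65 mm above the table.
- lever_pivot (a point): on the upright axis about which the lever swings, at the height of the housing's top (60 mm above the table).
- lever_knob (a point): centre of the top of the lever's upright red knob: diameter 22 mm, from 20 to 63 mm above the housing's top when the lever is down; it revolves freely about its own upright axis, which is 92 mm from the pivot axis. The lever is a horizontal bar 10 mm thick, centred 10 mm above the housing.
- lever_point (a point): a point on the lever's line 120 mm from the pivot axis, just beyond the bar's end; it stands over a dot's centre when the lever is in that dot's notch.
- mark_orange: flat ORANGE dot of diameter 18 mm on the housing, 120 mm from the pivot axis, straight outward of the notch wanted. Two like dots, blue and white, mark the two other notches; which of the three notches is orange varies. The notches are 29 degrees (0.506 rad) apart.
- lever (a joint): swing of the lever about the upright pivot, rad, growing anticlockwise seen from above. It starts in the wide neutral gap without a dot (-0.25 to 0.25); the notches lie at 0.663, 1.169 and 1.676. Light friction (0.02 N m). Between gap and notches stand aluminium teeth, 70 mm from the pivot, 15 mm above the housing, that block the bar when it is down.
- lever_lift (a joint): how far the lever is lifted straight up, m: 0 down (in the gap or a notch), at most 0.022. Lifted 10 mm it clears the teeth (12 to 18 mm is right). A spring and its weight pull it down with 2 to 4 N: let go over a notch (within about 6 mm at the knob) it drops in; let go on a tooth it stays up at about 0.010.
- start_top (a point): centre of the top of the green start button (diameter 26 mm in a black collar of 42 mm), 82 mm above the table.
- start (a joint): travel of the green button, m: 0 up, 0.006 fully down. It springs back; fully down takes 3.5 N.
There are look-alikes about, which are no part of the job. What is shaped like the bottle_orange but turquoise is not meant. Several things have the shape of the cover; the one meant has the colours described above.

How it is judged (in metres and radians):
On the way, in this order (a step that is already met when the one before it is completed fails the run):
1. the orange-capped bottle stands upright in the cup, let go (horizontal distance between bottle_orange and cup_floor below 0.05 m and z of bottle_orange in the frame of cup_floor below 0.005 m and angle between bottle_orange's own z axis and vertical below 0.15 rad and contact force between the fingers and bottle_orange below 0.05 N), for 0.2 s.
2. the cover sits home and level on the cup, let go (horizontal distance between bottle_orange and cup_floor below 0.05 m and z of bottle_orange in the frame of cup_floor below 0.005 m and angle between bottle_orange's own z axis and vertical below 0.15 rad and horizontal distance between cover and cup_rim below 0.01 m and z of cover in the frame of cup_rim between -0.0105 and -0.0055 m and angle between cover's own z axis and vertical below 0.035 rad and contact force between the fingers and cover below 0.05 N), for 0.2 s.
3. the lever is down in the notch with the orange dot (horizontal distance between bottle_orange and cup_floor below 0.05 m and z of bottle_orange in the frame of cup_floor below 0.005 m and angle between bottle_orange's own z axis and vertical below 0.15 rad and horizontal distance between cover and cup_rim below 0.01 m and z of cover in the frame of cup_rim between -0.0105 and -0.0055 m and angle between cover's own z axis and vertical below 0.035 rad and value of joint lever_lift below 0.003 m and horizontal distance between lever_point and mark_orange below 0.013 m), for 0.2 s.
4. the start button is pushed down (value of joint start above 0.0045 m and value of joint lever_lift below 0.003 m and horizontal distance between lever_point and mark_orange below 0.013 m and horizontal distance between cover and cup_rim below 0.01 m and z of cover in the frame of cup_rim between -0.0105 and -0.0055 m and angle between cover's own z axis and vertical below 0.035 rad), for 0.05 s.
At the end, for the whole second after the job is handed in: Bottle upright (0.15 rad) on the cup floor (5 mm, within 50 mm of its centre); cover centred within 10 mm, plate on the rim within 2.5 mm, level within 0.035 rad; lever down (lift under 3 mm), its point within 13 mm of the orange dot; button up; all at rest (all of step 3 and value of joint start below 0.002 m and linear speed of each of bottle_orange, cover below 0.02 m/s and velocity of joint lever below 0.05 rad/s); the robot touches nothing.
It fails at once if the bottle is dropped into the cup (let go more than 20 mm above its floor) (horizontal distance between bottle_orange and cup_floor below 0.06 m and z of bottle_orange in the frame of cup_floor above 0.02 m and contact force between anything else and bottle_orange below 0.02 N).
It fails at once if the cover is dropped onto the cup (let go more than 15 mm above its seat) (horizontal distance between cover and cup_rim below 0.06 m and z of cover in the frame of cup_rim above 0.007 m and contact force between anything else and cover below 0.02 N).
It fails at once if another small bottle is knocked over or moved more than 30 mm (distance of any of bottle_white, bottle_black, bottle_green from where it was at the start of the episode above 0.03 m or angle between any of bottle_white, bottle_black, bottle_green's own z axis and vertical above 0.4 rad).
It also fails if it takes over 64 s, if anything falls off the work surface, if the arm or the gripper's body presses on something with over 40 N, if the wrist force passes 120 N, or if a joint passes its speed limit or range.

ROBOT

A 7-joint arm with a two-finger parallel gripper is mounted at the origin on the work surface. World frame = base frame: x ahead of the robot, y to its left, z up, the work surface at z = 0. Lengths are in m, angles in degrees, forces in N, time in s.
With the tool pointing down it reaches from about 0.4 to 0.875 m from the base axis. Payload 6.5 kg.
Tool frame: the origin (TCP) lies between the finger pads; the fingertips stand 11 mm ahead of it and the grasp point (between the pads) lies 8 mm behind it; z points along the fingers, y is the line along which they close (so a half turn about z gives the same grasp; the last joint's range is limited). The gripper opens to 85 mm and grips with 20 to 120 N. Pads are 22 mm wide; open, the fingers measure 114 mm over their backs; the gripper's body (76 mm by 85 mm) begins 54 mm behind the grasp point. The pads swing forward as they close: fully open they stand 13 mm farther back than shut.
Start: joints at [63.587, 30.733, -0.252, 88.115, 0.149, 61.152, -4.079], TCP at [0.25, -0.6, 0.242] pointing down, gripper open.
Joint ranges: [-154.64, 154.64], [-21.42, 123.67], [-72.66, 72.17], [13.99, 137.28], [-74.86, 254.86], [10.95, 109.41], [-158.01, 158.01]. Speed limits (degrees/s): [136.94, 136.94, 180, 180, 180, 180, 180].

INTERFACE

Orientations are given as a 3x3 rotation matrix whose columns are the frame's x, y, z axes.
In Python, from plant import * gives the robot as it stands.
- The arm moves only by the tool move_arm, never from a script. Its argument "commands" is a list of rows, each an object with "dp": the shift along the tool's x, y, z normalised to -1 to 1, where 1 is 0.1 m, a list of three; "turn": the turn about the tool's z normalised to -1 to 1, where 1 is 180 degrees; "claw": the closure, from -1 (fully open) to 1 (shut). In form: [{"dp": [tx, ty, tz], "turn": turn, "claw": claw}, ...]. A call has 1 to 12 rows; each row shifts and turns the commanded pose from where the row before left it, along the tool's axes as they then stand; what a row does not reach is not made up. A row lasts 1/8 s, in which the tool goes at most 62.5 mm and 10.7 degrees, less where a joint would pass 70% of its speed; a pose out of reach is approached as far as the arm can. A call with a number of a shift or a turn outside -1 to 1 is refused whole. A call with a gripper value outside its range is refused whole. The fingers move at their own pace and stop on an object; "newtons" is the grip in N (left out, the last holds). Time passes only in rows, so rows that do not move let the fingers close. It gives the time, the measured TCP pose, the force, the opening and the grip force at its end, in the units of the state.
- get_state(): the state, without advancing time (a new reading comes with each control period).
- camera(name): name is "scene" or "side" or "wrist"; returns a dict with "frame" (384x512x3 uint8, red, green, blue), "fx", "fy", "cx", "cy" (pixels), "R" (3x3) and "t" (3): a world point X has camera coordinates R X + t. Camera axes: x right, y down, z forward; pixel columns grow to the right and rows downward; lengths in m; the calibration is good to about 2 mm. The wrist camera is an equidistant fisheye: a pixel r from the principal point sees the ray r / f radians off the axis. A picture is of the moment at which its call begins. There is no depth.
- close_job(): hands the job in; it is judged then, once.
The state is a dict: "clock": time; "joints": joint angles; "qd": joint speeds; "joint_efforts": joint torques, N m; "position": TCP position; "orientation": TCP orientation; "wrist_force": force on the tool from outside, world axes, zero at the start; "ft_torque": the same for the moment, N m; "grip_width": opening from 0.0 (shut) to 1.0 (fully open); "grip_force": force on a finger pad.
Only numpy, scipy, OpenCV 4.12 (cv2) and the standard library are available. Lean on these libraries where they do the work, as an engineer would, in place of code of your own. Each camera call takes 0.05 s, during which the arm holds its last target. There are 200 camera calls.

## Working session

There is one attempt and no reset: what is moved stays moved. The work goes in short steps, Python scripts to look and compute and a tool call to move; the robot and the scene stay as the last step left them, time stands still between calls to the robot, and variables do not carry over. Pictures are saved under pics/ and viewed, at most 10 in all, crops included, and the job is handed in when it is done.

Besides the shell and the picture viewer there is one more tool, called by a JSON object that holds its "fn" and its "kwargs", one argument or row to a line. move_arm: Moves the arm, as the interface text tells. Scaled input: -1 to 1 covers 0.1 m each way for a shift and 180 degrees each way for a turn. Its arguments: {"type":"object","properties":{"commands":{"type":"array"},"newtons":{"type":"number"}},"required":["commands"]}

```bash
ls; mkdir -p pics; cat > h.py <<'E'
from plant import *
import numpy as np, cv2
def grab(n,f=None):
    c=camera(n)
    if f: cv2.imwrite('pics/'+f,c['frame'][:,:,::-1])
    return c
E
python3 - <<'E'
from h import *
import pickle
d={n:grab(n) for n in("scene","side")}
pickle.dump(d,open('c0.pkl','wb'))
for n in d:
    cv2.imwrite(f'pics/{n}0.png',cv2.resize(d[n]['frame'][:,:,::-1],(800,600),interpolation=cv2.INTER_CUBIC))
    print(n,d[n]['fx'],d[n]['cx'],d[n]['cy'],-np.array(d[n]['R']).T@d[n]['t'])
s=get_state();print(s)
E
```

```text
pics
scene 417.4569720369609 250.4640174276337 187.86507426599513 [ 1.18501239 -0.31426677  0.80619702]
side 352.9834943637345 250.55315036949543 188.85636127779094 [0.29989213 0.5932836  0.80595234]
{'clock': 0.1, 'joints': array([63.58651554, 30.77414871, -0.25469577, 88.16478617,  0.14794272,
       61.15223798, -4.07911922]), 'qd': array([ 0.04581179, -0.15778289,  0.00900468, -0.13479067,  0.05770339,
        0.02439155, -0.04108012]), 'joint_efforts': array([ 2.48329270e-03, -5.84566069e+01,  1.05167493e+00, -2.59772640e+01,
        1.25657284e-02,  4.57944188e-03,  2.99899830e-05]), 'position': array([ 0.24979022, -0.59948764,  0.2414911 ]), 'orientation': array([[ 9.23043864e-01,  3.84694080e-01, -6.99301601e-04],
       [ 3.84694703e-01, -9.23042773e-01,  1.42301824e-03],
       [-9.80585961e-05, -1.58252588e-03, -9.99998743e-01]]), 'wrist_force': array([ 0.23085786,  0.37510498, -0.08895691]), 'ft_torque': array([0.01015879, 0.00881048, 0.06879314]), 'grip_force': 0.0, 'grip_width': 0.9980975323195711}
```

View pics/scene0.png

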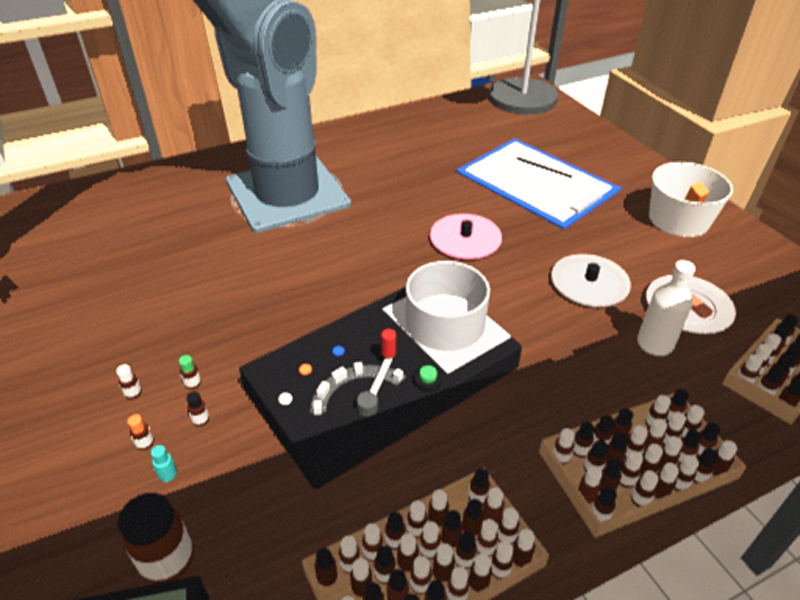

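View pics/side0.png

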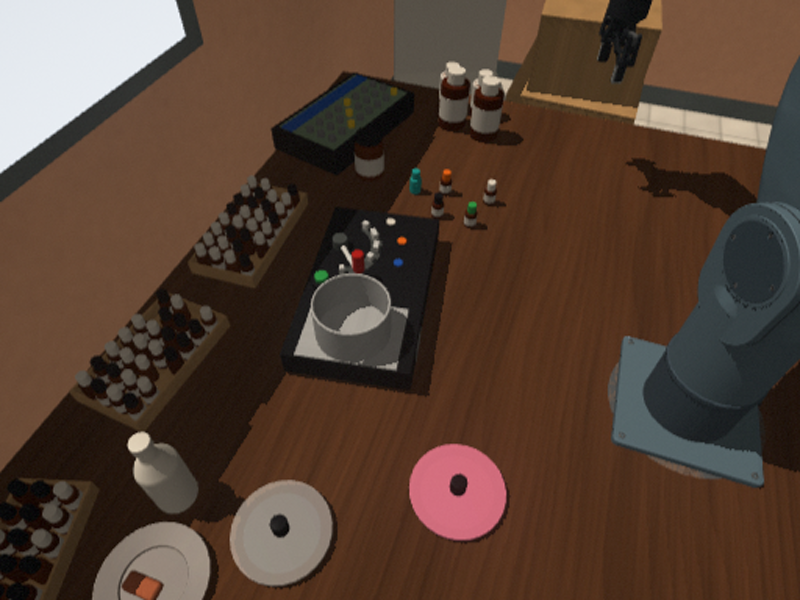

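The scene picture (800x600) shows these candidates:
- **Bottle:** orange cap at (137,424). Possible mix-ups are turquoise (162,462), white (125,375), green (187,368) and black (197,405), plus the tray bottles.
- **Cover:** pale plate with black knob at (592,275). Possible mix-ups are the pink one (466,236) and the food plate (690,303).
- **Dots:** blue (338,351), orange (305,369) and white (285,399), so orange is the middle notch.

The side picture shows orange at (447,176) and the pale cover at (280,525). I choose the orange-capped bottle and the pale cover, and will check both in a close crop.

```bash
cat > m.py <<'E'
from h import *
def blobs(c,lo,hi,amin=4):
    hsv=cv2.cvtColor(c['frame'],cv2.COLOR_RGB2HSV)
    m=cv2.inRange(hsv,lo,hi); n,l,s,ce=cv2.connectedComponentsWithStats(m)
    return [(np.round(ce[i],1).tolist(),s[i,:5].tolist()) for i in range(1,n) if s[i,4]>=amin]
def tri(cs,uv):
    A=[];b=[]
    for c,(u,v) in zip(cs,uv):
        R=np.array(c['R']);t=np.array(c['t'])
        x=(u-c['cx'])/c['fx'];y=(v-c['cy'])/c['fy']
        A+=[R[0]-x*R[2],R[1]-y*R[2]];b+=[x*t[2]-t[0],y*t[2]-t[1]]
    X,r,_,_=np.linalg.lstsq(np.array(A),np.array(b),rcond=None);return X,r
def plane(c,uv,z):
    R=np.array(c['R']);t=np.array(c['t']);C=-R.T@t
    d=R.T@np.array([(uv[0]-c['cx'])/c['fx'],(uv[1]-c['cy'])/c['fy'],1]);return C+d*(z-C[2])/d[2]
def proj(c,X):
    p=np.array(c['R'])@X+c['t'];return np.array([c['cx']+c['fx']*p[0]/p[2],c['cy']+c['fy']*p[1]/p[2]])
E
python3 - <<'E'
from m import *
import pickle
d=pickle.load(open('c0.pkl','rb'))
cols={'orange':((6,180,120),(17,255,255)),'green':((45,120,60),(75,255,255)),'red':((0,180,90),(3,255,255)),'blue':((105,150,70),(125,255,255))}
for n in d:
    for k,(lo,hi) in cols.items(): print(n,k,[b for b in blobs(d[n],lo,hi,6)][:8])
def tile(n,x,y,w,h,s): return cv2.resize(d[n]['frame'][y:y+h,x:x+w,::-1],(int(w*s),int(h*s)),interpolation=cv2.INTER_CUBIC)
cv2.imwrite('pics/t1.png',np.vstack([np.hstack([tile('scene',70,220,80,60,5),tile('side',250,100,80,60,5)]),np.hstack([tile('scene',340,150,80,60,5),tile('side',140,300,80,60,5)])]))
cv2.imwrite('pics/t2.png',np.hstack([tile('scene',230,160,100,100,4),tile('side',180,130,100,125,4)[:400]]))
E
```

```text
scene orange [([444.6, 124.9], [439, 120, 14, 9, 57]), ([193.8, 237.2], [191, 233, 8, 7, 13]), ([87.7, 273.7], [81, 266, 12, 13, 67])]
scene green [([118.9, 232.2], [115, 227, 9, 11, 79]), ([273.6, 238.9], [268, 234, 12, 11, 112])]
scene red [([248.3, 218.9], [244, 210, 10, 19, 157])]
scene blue [([306.7, 51.9], [302, 50, 11, 5, 38]), ([341.6, 125.0], [293, 89, 104, 57, 379]), ([353.5, 100.2], [351, 99, 6, 3, 6]), ([367.5, 106.8], [364, 105, 8, 4, 8]), ([383.8, 114.2], [381, 113, 7, 4, 8]), ([216.3, 224.1], [213, 221, 8, 7, 47])]
side orange [([285.2, 110.0], [283, 108, 6, 6, 23]), ([256.6, 153.6], [254, 152, 6, 4, 21])]
side green [([301.3, 131.8], [299, 129, 6, 7, 32]), ([204.9, 176.3], [201, 173, 9, 8, 61])]
side red [([228.0, 163.5], [225, 160, 8, 13, 45])]
side blue [([254.4, 167.4], [252, 165, 6, 6, 25])]
```

View pics/t1.png

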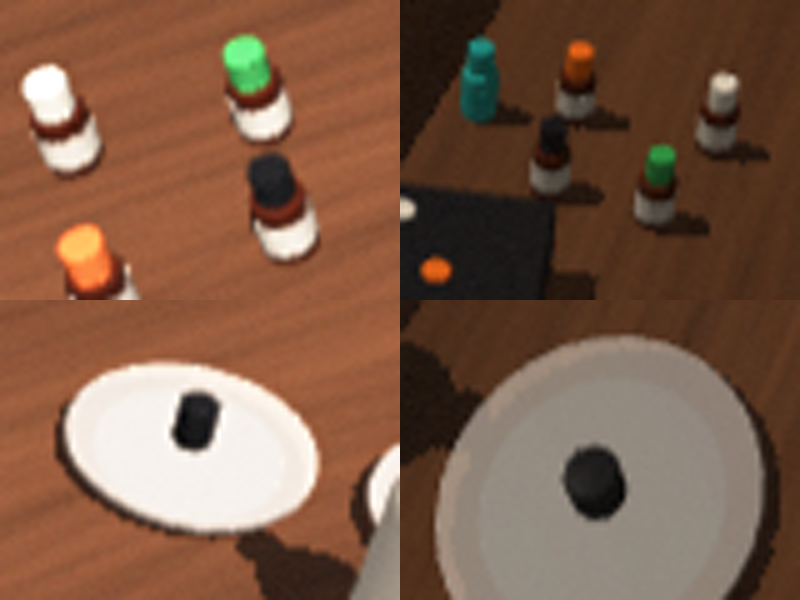

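View pics/t2.png

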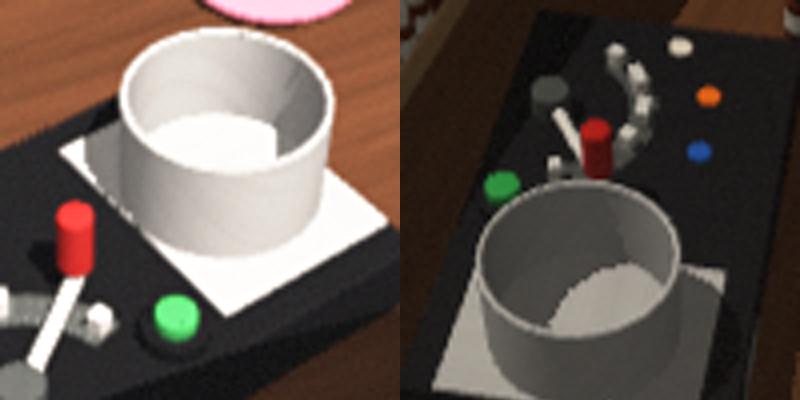

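Close crops:
- **Bottle:** orange cap centre at t1 tile (86,257) in scene and (580,63) in side. The turquoise one stands apart from it.
- **Cover:** pale plate with black knob, knob top at (200,404) in scene and (592,465) in side.
- **Cup:** t2 gives outer rim x from 119 to 334, top 28 in scene, and x from 476 to 681, top 180 in side.
- **Lever and button:** red knob top at (75,208) and (597,126), green top at (177,312) and (502,183).

```bash
python3 - <<'E'
from m import *
import pickle
from scipy.optimize import least_squares
d=pickle.load(open('c0.pkl','rb'));S,D=d['scene'],d['side']
f=lambda p,o,s:((p[0]+.5)/s-.5+o[0],(p[1]+.5)/s-.5+o[1])
t1=lambda a,b:tri((S,D),(f(a,(70,220),5),f((b[0]-400,b[1]),(250,100),5)))
for n,a,b in(('orange',(86,257),(580,63)),('black',(272,180),(553,135)),('green',(247,63),(660,165)),('white',(50,95),(723,90))):
    print(n,*t1(a,b))
cv=lambda a,b:tri((S,D),(f((a[0],a[1]-300),(340,150),5),f((b[0]-400,b[1]-300),(140,300),5)))
print('knobtop',*cv((200,404),(592,465)),'mid',*cv((196,420),(595,483)))
t2=lambda a,b:tri((S,D),(f(a,(230,160),4),f((b[0]-400,b[1]),(180,130),4)))
print('red',*t2((75,208),(597,126)),'btn',*t2((177,312),(502,183)))
th=np.linspace(0,2*np.pi,120)
def circ(p,r,obs):
    out=[]
    C=np.stack([p[0]+r*np.cos(th),p[1]+r*np.sin(th),0*th+p[2]],1)
    for c,o in obs:
        P=np.array([proj(c,x) for x in C]);out+=[P[:,0].min()-o[0],P[:,0].max()-o[1],P[:,1].min()-o[2]]
        if len(o)>3: out.append(P[:,1].max()-o[3])
    return out
def g(l,r,t,o,s,b=None):
    q=[(l+.5)/s-.5+o[0],(r+.5)/s-.5+o[0],(t+.5)/s-.5+o[1]]
    return q+([(b+.5)/s-.5+o[1]] if b else [])
ob=[(S,g(119,334,28,(230,160),4)),(D,g(76,281,180,(180,130),4))]
r=least_squares(circ,[.6,.1,.136],args=(.064,ob));print('rim',r.x,r.fun)
ob=[(S,g(64,320,62,(340,150),5,231)),(D,g(37,365,36,(140,300),5))]
r=least_squares(circ,[.5,.4,.013],args=(.071,ob));print('plate',r.x,r.fun)
for n,a,b in(('blue',(216.3,224.1),(254.4,167.4)),('orange',(195,236.4),(256.6,153.6))):print(n,*tri((S,D),(a,b)),plane(S,a,.06),plane(D,b,.06))
E
```

```text
orange [ 0.52443326 -0.40224786  0.04702925] [5.37814815e-09]
black [ 0.51919754 -0.31806564  0.04865096] [4.720956e-08]
green [ 0.44388901 -0.31221915  0.04919293] [1.97801937e-09]
white [ 0.42308212 -0.40133477  0.05046916] [1.46291403e-06]
knobtop [0.52955096 0.40171426 0.04334066] [2.63309359e-06] mid [0.52846684 0.40411319 0.02951041] [3.9483e-07]
red [ 0.58632519 -0.03469288  0.1265375 ] [4.0700929e-07] btn [ 6.46470565e-01 -1.50073393e-04  8.21221793e-02] [1.3535094e-06]
rim [0.55010857 0.08336327 0.13576417] [-0.01239611 -0.24330044 -0.092446   -0.3518769   0.10287321  0.12931347]
plate [0.52832073 0.40377148 0.01225563] [-0.17772775 -0.71622968  0.53967927 -0.66971138 -0.57614255 -0.10571744
  0.16349159]
blue [ 0.53314733 -0.0956537   0.06200809] [6.22529186e-07] [ 0.53194956 -0.09476997  0.06      ] [ 0.53347509 -0.09807276  0.06      ]
orange [ 0.54656695 -0.15488979  0.06083955] [1.29804946e-07] [ 0.54610712 -0.15457389  0.06      ] [ 0.54671388 -0.15600003  0.06      ]
```

Heights match the text: cap 47 mm, knob top 43 mm, rim 136 mm, button 82 mm. Next I work out the move to above the bottle.

```bash
cat > go.py <<'E'
# python3 go.py x y z [yaw_deg of tool y axis]: tool-axis shift in move units
import sys
from h import *
s=get_state();R=np.array(s['orientation']);p=np.array(s['position'])
a=list(map(float,sys.argv[1:]))
print('t',round(s['clock'],2),'p',p.round(4),'F',np.round(s['wrist_force'],1),'w',round(s['grip_width'],3),'gf',round(s['grip_force'],1))
print('z',R[:,2].round(4),'yawY',np.degrees(np.arctan2(R[1,1],R[0,1])).round(2),'j7',s['joints'][6].round(1))
for i in range(0,len(a),3):
    d=np.array(a[i:i+3])-p;p=np.array(a[i:i+3]);v=R.T@d/.1
    print('dp',v.round(3),'rows>=',np.ceil(np.linalg.norm(v)/.6))
E
python3 go.py .524 -.402 .15  .524 -.402 .02
```

```text
t 0.1 p [ 0.2498 -0.5995  0.2415] F [ 0.2  0.4 -0.1] w 0.998 gf 0.0
z [-7.0e-04  1.4e-03 -1.0e+00] yawY -67.38 j7 -4.1
dp [ 3.291 -0.767  0.916] rows>= 6.0
dp [0.    0.002 1.3  ] rows>= 3.0
```

{"fn": "move_arm", "kwargs": {
  "commands": [
    {"dp": [0.411, -0.096, 0.115], "turn": 0, "claw": -0.06},
    {"dp": [0.411, -0.096, 0.115], "turn": 0, "claw": -0.06},
    {"dp": [0.411, -0.096, 0.115], "turn": 0, "claw": -0.06},
    {"dp": [0.411, -0.096, 0.115], "turn": 0, "claw": -0.06},
    {"dp": [0.411, -0.096, 0.115], "turn": 0, "claw": -0.06},
    {"dp": [0.411, -0.096, 0.115], "turn": 0, "claw": -0.06},
    {"dp": [0.411, -0.096, 0.115], "turn": 0, "claw": -0.06},
    {"dp": [0.411, -0.096, 0.115], "turn": 0, "claw": -0.06},
    {"dp": [0, 0, 0], "turn": 0, "claw": -0.06},
    {"dp": [0, 0, 0], "turn": 0, "claw": -0.06}
  ],
  "newtons": 30
}}

```text
clock: 1.35
position: [0.5232, -0.4031, 0.1499]
orientation: [[0.923, 0.384, -0.001], [0.384, -0.923, -0.0], [-0.001, -0.0, -1.0]]
wrist_force: [-0.0, -0.8, -0.2]
grip_width: 0.529
grip_force: 0.0
```

```bash
python3 go.py .524 -.402 .15  .524 -.402 .02; python3 - <<'E'
from h import *
c=grab('wrist');cv2.imwrite('pics/w1.png',c['frame'][:,:,::-1])
print(c['fx'],c['cx'],c['cy']);R=np.array(c['R']);t=np.array(c['t'])
for X in([.524,-.402,.058],[.524,-.402,0]):
    q=R@X+t;r=np.linalg.norm(q[:2]);a=np.arctan2(r,q[2])*c['fx'];print(c['cx']+a*q[0]/r,c['cy']+a*q[1]/r)
E
```

```text
t 1.35 p [ 0.5232 -0.4031  0.1499] F [-0.  -0.8 -0.2] w 0.529 gf 0.0
z [-1.3e-03 -2.0e-04 -1.0e+00] yawY -67.39 j7 -35.4
dp [ 0.012 -0.007 -0.001] rows>= 1.0
dp [0.002 0.    1.3  ] rows>= 3.0
297.3186396354542 251.05251937859632 190.11177341353968
250.33595777256943 196.1694121768098
250.48782401134835 178.21343983576392
```

View pics/w1.png

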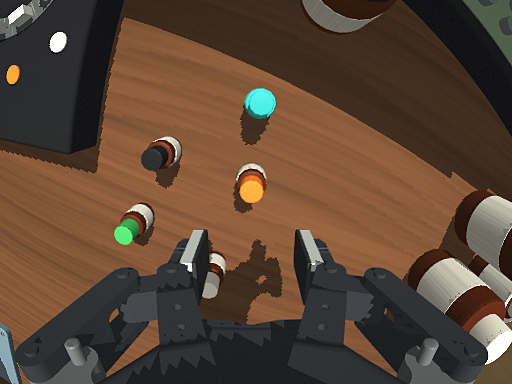

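The wrist picture shows the orange cap top at (252,190), 6 px above the prediction. White stands at (210,280), black at (155,158), green at (125,232) and turquoise at (260,103).

```bash
cat >> m.py <<'E'
def wplane(c,uv,z):
    R=np.array(c['R']);t=np.array(c['t']);C=-R.T@t
    v=np.array([uv[0]-c['cx'],uv[1]-c['cy']]);r=np.hypot(*v);a=r/c['fx']
    d=R.T@np.r_[v/max(r,1e-9)*np.sin(a),np.cos(a)];return C+d*(z-C[2])/d[2]
E
python3 - <<'E'
from m import *
c=grab('wrist')
print(-np.array(c['R']).T@c['t'])
for uv,z in(((252,190),.058),((260,103),.058),((154,159),.058),((126,233),.058)):print(wplane(c,uv,z))
E
```

```text
[ 0.58921608 -0.37617399  0.28187588]
[ 0.52866037 -0.40214595  0.058     ]
[ 0.59312999 -0.38182622  0.058     ]
[ 0.52261639 -0.32067156  0.058     ]
[ 0.44973027 -0.31476252  0.058     ]
```

{"fn": "move_arm", "kwargs": {
  "commands": [
    {"dp": [0.03, 0, 0.26], "turn": 0, "claw": -0.06},
    {"dp": [0, 0, 0.26], "turn": 0, "claw": -0.06},
    {"dp": [0, 0, 0.26], "turn": 0, "claw": -0.06},
    {"dp": [0, 0, 0.26], "turn": 0, "claw": -0.06},
    {"dp": [0, 0, 0.26], "turn": 0, "claw": -0.06},
    {"dp": [0, 0, 0], "turn": 0, "claw": -0.06},
    {"dp": [0, 0, 0], "turn": 0, "claw": 1},
    {"dp": [0, 0, 0], "turn": 0, "claw": 1},
    {"dp": [0, 0, 0], "turn": 0, "claw": 1},
    {"dp": [0, 0, 0], "turn": 0, "claw": 1}
  ],
  "newtons": 30
}}

```text
clock: 2.7
position: [0.5274, -0.4023, 0.0217]
orientation: [[0.923, 0.384, 0.002], [0.384, -0.923, -0.002], [0.001, 0.002, -1.0]]
wrist_force: [-0.8, 0.9, 6.6]
grip_width: 0.294
grip_force: 30.2
```

```bash
python3 go.py .526 -.402 .27  .550 .084 .27 .55 .084 .086
```

```text
t 2.7 p [ 0.5274 -0.4023  0.0217] F [-0.8  0.9  6.6] w 0.294 gf 30.2
z [ 0.0015 -0.0015 -1.    ] yawY -67.39 j7 -36.2
dp [-0.01  -0.003 -2.483] rows>= 5.0
dp [ 2.09  -4.394 -0.007] rows>= 9.0
dp [-0.002 -0.004  1.84 ] rows>= 4.0
```

{"fn": "move_arm", "kwargs": {
  "commands": [
    {"dp": [0, 0, -0.3], "turn": 0, "claw": 1},
    {"dp": [0, 0, -0.5], "turn": 0, "claw": 1},
    {"dp": [0, 0, -0.5], "turn": 0, "claw": 1},
    {"dp": [0, 0, -0.5], "turn": 0, "claw": 1},
    {"dp": [0.14, -0.3, -0.3], "turn": 0, "claw": 1},
    {"dp": [0.21, -0.44, -0.3], "turn": 0, "claw": 1},
    {"dp": [0.21, -0.44, 0], "turn": 0, "claw": 1},
    {"dp": [0.21, -0.44, 0], "turn": 0, "claw": 1},
    {"dp": [0.21, -0.44, 0], "turn": 0, "claw": 1},
    {"dp": [0.21, -0.44, 0], "turn": 0, "claw": 1},
    {"dp": [0.21, -0.44, 0], "turn": 0, "claw": 1},
    {"dp": [0.21, -0.44, 0], "turn": 0, "claw": 1}
  ]
}}

```text
clock: 4.2
position: [0.5451, -0.0259, 0.2606]
orientation: [[0.923, 0.385, 0.0], [0.385, -0.923, -0.0], [0.0, 0.0, -1.0]]
wrist_force: [1.0, 0.0, -0.2]
grip_width: 0.293
grip_force: 29.7
```

{"fn": "move_arm", "kwargs": {
  "commands": [
    {"dp": [0.21, -0.44, 0], "turn": 0, "claw": 1},
    {"dp": [0.21, -0.44, 0], "turn": 0, "claw": 1},
    {"dp": [0.06, -0.14, 0], "turn": 0, "claw": 1},
    {"dp": [0, 0, 0], "turn": 0, "claw": 1},
    {"dp": [0, 0, 0], "turn": 0, "claw": 1}
  ]
}}

```text
clock: 4.82
position: [0.5505, 0.0829, 0.2602]
orientation: [[0.924, 0.382, -0.0], [0.382, -0.924, -0.001], [-0.001, 0.001, -1.0]]
wrist_force: [0.4, -0.2, -0.6]
grip_width: 0.294
grip_force: 29.7
```

```bash
python3 go.py  .55 .084 .11; python3 - <<'E'
from h import *
c=[cv2.resize(grab(n)['frame'][a:b,e:f,::-1],(400,400)) for n,a,b,e,f in(('wrist',60,360,100,400),('scene',110,240,225,355))]
cv2.imwrite('pics/w2.png',np.hstack(c))
E
```

```text
t 4.83 p [0.5505 0.0829 0.2602] F [ 0.4 -0.2 -0.6] w 0.294 gf 29.7
z [-2.0e-04 -1.3e-03 -1.0e+00] yawY -67.52 j7 -85.4
dp [ 1.000e-03 -1.400e-02  1.502e+00] rows>= 3.0
```

View pics/w2.png

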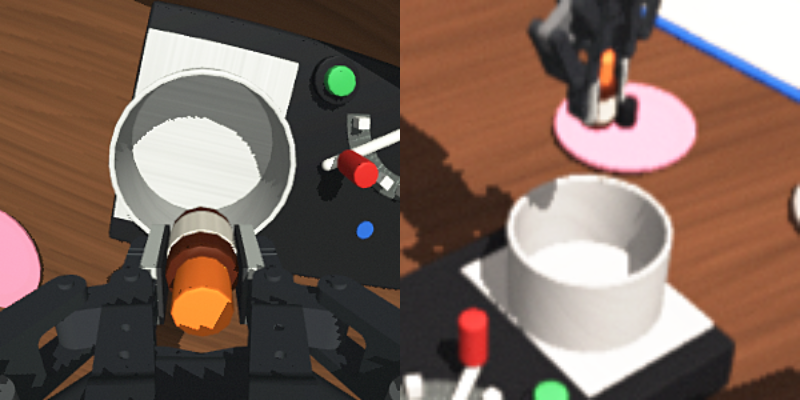

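The bottle hangs upright between the pads (cap at (200,305) in the left tile). It is held above the cup, whose mouth shows at (203,150).

{"fn": "move_arm", "kwargs": {
  "commands": [
    {"dp": [0, -0.01, 0.4], "turn": 0, "claw": 1},
    {"dp": [0, 0, 0.4], "turn": 0, "claw": 1},
    {"dp": [0, 0, 0.4], "turn": 0, "claw": 1},
    {"dp": [0, 0, 0.35], "turn": 0, "claw": 1},
    {"dp": [0, 0, 0.06], "turn": 0, "claw": 1},
    {"dp": [0, 0, 0.06], "turn": 0, "claw": 1},
    {"dp": [0, 0, 0.05], "turn": 0, "claw": 1},
    {"dp": [0, 0, 0], "turn": 0, "claw": 1},
    {"dp": [0, 0, 0], "turn": 0, "claw": 1}
  ]
}}

```text
clock: 6.05
position: [0.5504, 0.086, 0.0889]
orientation: [[0.923, 0.385, 0.001], [0.385, -0.923, 0.0], [0.001, 0.0, -1.0]]
wrist_force: [0.0, 0.5, -0.4]
grip_width: 0.292
grip_force: 29.7
```

{"fn": "move_arm", "kwargs": {
  "commands": [
    {"dp": [0, 0, 0.015], "turn": 0, "claw": 1},
    {"dp": [0, 0, 0.01], "turn": 0, "claw": 1},
    {"dp": [0, 0, 0], "turn": 0, "claw": 1}
  ]
}}

```text
clock: 6.42
position: [0.5503, 0.0861, 0.0866]
orientation: [[0.923, 0.385, 0.0], [0.385, -0.923, -0.0], [0.0, 0.0, -1.0]]
wrist_force: [-2.5, -1.1, 8.4]
grip_width: 0.293
grip_force: 30.7
```

{"fn": "move_arm", "kwargs": {
  "commands": [
    {"dp": [0, 0, 0], "turn": 0, "claw": 0.06},
    {"dp": [0, 0, 0], "turn": 0, "claw": 0.06},
    {"dp": [0, 0, 0], "turn": 0, "claw": 0.06},
    {"dp": [0, 0, -0.2], "turn": 0, "claw": 0.06},
    {"dp": [0, 0, -0.4], "turn": 0, "claw": 0.06},
    {"dp": [0, 0, -0.5], "turn": 0, "claw": 0.06},
    {"dp": [0, 0, -0.5], "turn": 0, "claw": 0.06}
  ]
}}

```text
clock: 7.3
position: [0.5493, 0.0865, 0.2469]
orientation: [[0.923, 0.385, -0.001], [0.385, -0.923, 0.0], [-0.001, -0.001, -1.0]]
wrist_force: [1.5, 0.5, -0.4]
grip_width: 0.47
grip_force: 0.0
```

```bash
python3 go.py .529 .403 .18 .529 .403 .043; python3 - <<'E'
from h import *
c=[cv2.resize(grab(n)['frame'][a:b,e:f,::-1],(400,400)) for n,a,b,e,f in(('wrist',0,384,64,448),('scene',140,240,235,335))]
cv2.imwrite('pics/w3.png',np.hstack(c))
E
```

```text
t 7.3 p [0.5493 0.0865 0.2469] F [ 1.5  0.5 -0.4] w 0.47 gf 0.0
z [-1.2e-03  4.0e-04 -1.0e+00] yawY -67.34 j7 -85.8
dp [ 1.033 -2.999  0.671] rows>= 6.0
dp [1.00e-03 1.00e-03 1.37e+00] rows>= 3.0
```

View pics/w3.png

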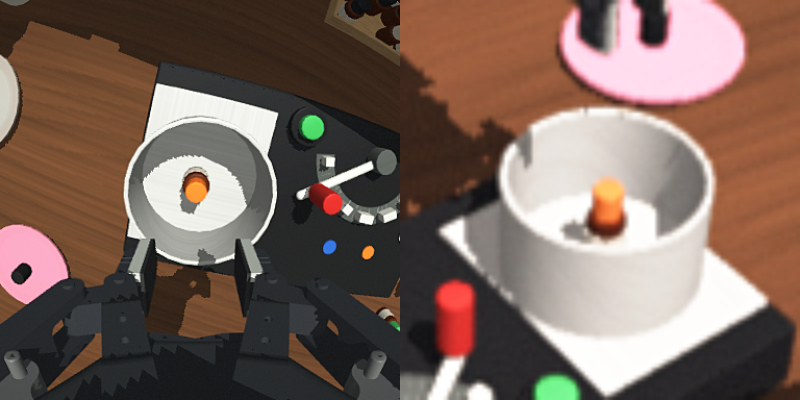

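The bottle stands upright in the cup (orange cap at (195,187) left, (607,192) right). Before reaching for the cover I check how close the tall white bottle stands to it.

```bash
python3 - <<'E'
from m import *
import pickle
d=pickle.load(open('c0.pkl','rb'));S,D=d['scene'],d['side'];k=.64
print(tri((S,D),((684*k,267*k),(141*k,437*k))), plane(S,(657*k,347*k),0))
E
```

```text
(array([0.69960489, 0.40211472, 0.17045183]), array([1.18619571e-05])) [0.7075075 0.4051696 0.       ]
```

{"fn": "move_arm", "kwargs": {
  "commands": [
    {"dp": [0.129, -0.375, 0], "turn": 0, "claw": -0.2},
    {"dp": [0.129, -0.375, 0], "turn": 0, "claw": -0.2},
    {"dp": [0.129, -0.375, 0], "turn": 0, "claw": -0.2},
    {"dp": [0.129, -0.375, 0], "turn": 0, "claw": -0.2},
    {"dp": [0.129, -0.375, 0.17], "turn": 0, "claw": -0.2},
    {"dp": [0.129, -0.375, 0.17], "turn": 0, "claw": -0.2},
    {"dp": [0.129, -0.375, 0.17], "turn": 0, "claw": -0.2},
    {"dp": [0.129, -0.375, 0.17], "turn": 0, "claw": -0.2},
    {"dp": [0, 0, 0.2], "turn": 0, "claw": -0.2},
    {"dp": [0, 0, 0], "turn": 0, "claw": -0.2},
    {"dp": [0, 0, 0], "turn": 0, "claw": -0.2}
  ]
}}

```text
clock: 8.78
position: [0.5306, 0.4013, 0.158]
orientation: [[0.924, 0.383, 0.0], [0.383, -0.924, -0.001], [0.0, 0.001, -1.0]]
wrist_force: [0.1, -0.7, 0.1]
grip_width: 0.599
grip_force: 0.0
```

```bash
python3 go.py .529 .4035 .032; python3 - <<'E'
from m import *
c=grab('wrist','w4.png')
h=cv2.cvtColor(c['frame'],cv2.COLOR_RGB2HSV)
m=cv2.inRange(h,(0,0,110),(179,60,255));n,l,s,ce=cv2.connectedComponentsWithStats(m)
for i in np.argsort(-s[1:,4])[:4]+1:print(s[i],ce[i])
print(-np.array(c['R']).T@c['t'])
E
```

```text
t 8.78 p [0.5306 0.4013 0.158 ] F [ 0.1 -0.7  0.1] w 0.599 gf 0.0
z [ 3.e-04 -7.e-04 -1.e+00] yawY -67.48 j7 -116.8
dp [-0.006 -0.028  1.26 ] rows>= 3.0
[  176   106   144   140 15197] [247.68882016 174.63736264]
[  115     0   152    87 10172] [188.51042076  39.03942194]
[  27  263   72   60 2117] [ 56.52196504 286.96173831]
[ 466  198   46   72 1592] [497.82600503 232.94409548]
[0.59694959 0.42901353 0.28977157]
```

View pics/w4.png

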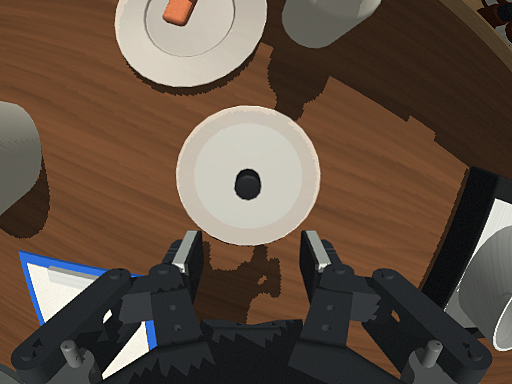

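The wrist picture shows the pale cover centred at (248,175), with its knob top near (248,187), ahead of the open fingers. Nothing is close beside it.

```bash
python3 - <<'E'
from m import *
c=grab('wrist')
print(wplane(c,(248,175.5),.011),wplane(c,(248,187),.043))
E
python3 go.py .529 .4035 .032 .53 .4035 .032
```

```text
[0.53416553 0.40622089 0.011     ] [0.53192452 0.40496948 0.043     ]
t 8.88 p [0.5309 0.4018 0.1588] F [ 0.  -0.4  0.1] w 0.603 gf 0.0
z [ 1.3e-03  4.0e-04 -1.0e+00] yawY -67.47 j7 -116.8
dp [-0.012 -0.023  1.268] rows>= 3.0
dp [0.009 0.004 0.   ] rows>= 1.0
```

{"fn": "move_arm", "kwargs": {
  "commands": [
    {"dp": [0.01, -0.02, 0.3], "turn": 0, "claw": -0.2},
    {"dp": [0, 0, 0.3], "turn": 0, "claw": -0.2},
    {"dp": [0, 0, 0.3], "turn": 0, "claw": -0.2},
    {"dp": [0, 0, 0.2], "turn": 0, "claw": -0.2},
    {"dp": [0, 0, 0.16], "turn": 0, "claw": -0.2},
    {"dp": [0, 0, 0], "turn": 0, "claw": -0.2},
    {"dp": [0, 0, 0], "turn": 0, "claw": 1},
    {"dp": [0, 0, 0], "turn": 0, "claw": 1},
    {"dp": [0, 0, 0], "turn": 0, "claw": 1},
    {"dp": [0, 0, 0], "turn": 0, "claw": 1},
    {"dp": [0, 0, 0], "turn": 0, "claw": 1}
  ],
  "newtons": 60
}}

```text
clock: 10.25
position: [0.5308, 0.4055, 0.0332]
orientation: [[0.923, 0.385, 0.002], [0.385, -0.923, 0.001], [0.002, -0.001, -1.0]]
wrist_force: [-0.4, -0.6, 6.3]
grip_width: 0.255
grip_force: 58.9
```

{"fn": "move_arm", "kwargs": {
  "commands": [
    {"dp": [0, 0, -0.2], "turn": 0, "claw": 1},
    {"dp": [0, 0, -0.4], "turn": 0, "claw": 1},
    {"dp": [0, 0, -0.5], "turn": 0, "claw": 1},
    {"dp": [0, 0, -0.5], "turn": 0, "claw": 1},
    {"dp": [0, 0, -0.5], "turn": 0, "claw": 1},
    {"dp": [0, 0, -0.3], "turn": 0, "claw": 1},
    {"dp": [0, 0, 0], "turn": 0, "claw": 1}
  ]
}}

```text
clock: 11.12
position: [0.5311, 0.4058, 0.2758]
orientation: [[0.923, 0.385, 0.005], [0.385, -0.923, 0.004], [0.006, -0.002, -1.0]]
wrist_force: [-0.7, -0.4, -2.1]
grip_width: 0.255
grip_force: 58.8
```

```bash
python3 go.py .553 .0846 .27; python3 - <<'E'
from m import *
c=grab('wrist');s=get_state();R=np.array(c['R'])
C=-R.T@c['t'];off=C-s['position'];print(off)
c2=dict(c);C2=np.array([.5493,.0865,.2469])+[.0663,.0272,.131];c2['t']=-R@C2
from scipy.optimize import least_squares
th=np.linspace(0,2*np.pi,90)
def fw(p,o=(183,329,112.0,252)):
    X=np.stack([p[0]+.064*np.cos(th),p[1]+.064*np.sin(th),0*th+.136],1)@R.T+c2['t']
    r=np.hypot(X[:,0],X[:,1]);a=np.arctan2(r,X[:,2])*c['fx']
    u=c['cx']+a*X[:,0]/r;v=c['cy']+a*X[:,1]/r
    return [u.min()-o[0],u.max()-o[1],v.min()-o[2],v.max()-o[3]]
r=least_squares(fw,[.55,.08]);print(r.x,r.fun)
E
```

```text
t 11.12 p [0.5311 0.4058 0.2758] F [-0.7 -0.4 -2.1] w 0.255 gf 58.8
z [ 0.0048  0.004  -1.    ] yawY -67.38 j7 -115.3
dp [-1.033  3.05   0.046] rows>= 6.0
[0.06654231 0.02809684 0.13470684]
[0.5555852  0.08440893] [-1.374218    1.40284161 -1.62271274  2.31317059]
```

{"fn": "move_arm", "kwargs": {
  "commands": [
    {"dp": [-0.0535, 0.155, 0], "turn": 0, "claw": 1},
    {"dp": [-0.1035, 0.305, 0], "turn": 0, "claw": 1},
    {"dp": [-0.1035, 0.305, 0], "turn": 0, "claw": 1},
    {"dp": [-0.1035, 0.305, 0], "turn": 0, "claw": 1},
    {"dp": [-0.1035, 0.305, 0], "turn": 0, "claw": 1},
    {"dp": [-0.1035, 0.305, 0], "turn": 0, "claw": 1},
    {"dp": [-0.1035, 0.305, 0], "turn": 0, "claw": 1},
    {"dp": [-0.1035, 0.305, 0], "turn": 0, "claw": 1},
    {"dp": [-0.1035, 0.305, 0], "turn": 0, "claw": 1},
    {"dp": [-0.1035, 0.305, 0], "turn": 0, "claw": 1},
    {"dp": [-0.05, 0.15, 0], "turn": 0, "claw": 1},
    {"dp": [0, 0, 0], "turn": 0, "claw": 1}
  ]
}}

```text
clock: 12.68
position: [0.5514, 0.0821, 0.2711]
orientation: [[0.924, 0.382, -0.001], [0.382, -0.924, -0.001], [-0.002, -0.0, -1.0]]
wrist_force: [-0.2, 0.2, -0.8]
grip_width: 0.257
grip_force: 58.9
```

{"fn": "move_arm", "kwargs": {
  "commands": [
    {"dp": [0, 0, 0.3], "turn": 0, "claw": 1},
    {"dp": [0, 0, 0.3], "turn": 0, "claw": 1},
    {"dp": [0, 0, 0.1], "turn": 0, "claw": 1},
    {"dp": [0, 0, 0], "turn": 0, "claw": 1},
    {"dp": [0, 0, 0], "turn": 0, "claw": 1}
  ]
}}

```text
clock: 13.3
position: [0.5526, 0.0841, 0.2029]
orientation: [[0.923, 0.385, 0.002], [0.385, -0.923, 0.001], [0.002, 0.0, -1.0]]
wrist_force: [-0.1, 0.2, -1.1]
grip_width: 0.254
grip_force: 58.9
```

```bash
python3 go.py .5525 .0845 .1615; python3 - <<'E'
from m import *
c=[cv2.resize(x['frame'][a:b,e:f,::-1],(400,400),interpolation=cv2.INTER_CUBIC) for x,a,b,e,f in((grab('scene'),130,230,235,335),(grab('side'),140,240,170,270))]
cv2.imwrite('pics/w5.png',np.hstack(c))
E
```

```text
t 13.3 p [0.5526 0.0841 0.2029] F [-0.1  0.2 -1.1] w 0.254 gf 58.9
z [ 1.8e-03  6.0e-04 -1.0e+00] yawY -67.35 j7 -86.2
dp [-0.    -0.004  0.414] rows>= 1.0
```

View pics/w5.png

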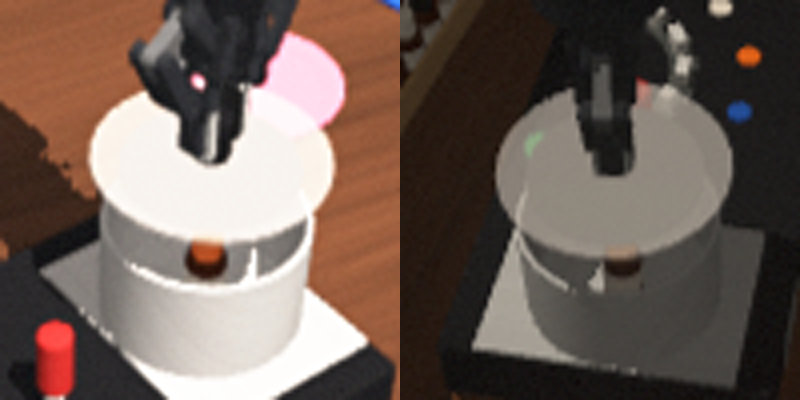

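The cover hangs level over the cup. Plate edges are at x 89 to 335, bottom 243 in scene and x 496 to 733, bottom 257 in side. Next I fit its centre against the rim.

```bash
python3 - <<'E'
from m import *
import pickle
from scipy.optimize import least_squares
d=pickle.load(open('c0.pkl','rb'));S,D=d['scene'],d['side']
th=np.linspace(0,2*np.pi,180)
def f(p):
    C=np.stack([p[0]+.071*np.cos(th),p[1]+.071*np.sin(th),0*th+p[2]],1);o=[]
    for c,ob in((S,(89,335,243,235,130)),(D,(96,333,257,170,140))):
        P=np.array([proj(c,x) for x in C])
        e=[(v+.5)/4-.5+k for v,k in zip(ob[:3],(ob[3],ob[3],ob[4]))]
        o+=[P[:,0].min()-e[0],P[:,0].max()-e[1],P[:,1].max()-e[2]]
    return o
r=least_squares(f,[.55,.084,.18]);print(r.x,r.fun)
E
```

```text
[0.5510607  0.08281349 0.1814957 ] [-0.37884201 -0.52939202 -0.33087793 -0.67309172 -0.20981497  0.43156202]
```

{"fn": "move_arm", "kwargs": {
  "commands": [
    {"dp": [-0.005, 0, 0.2], "turn": 0, "claw": 1},
    {"dp": [0, 0, 0.08], "turn": 0, "claw": 1},
    {"dp": [0, 0, 0.05], "turn": 0, "claw": 1},
    {"dp": [0, 0, 0.05], "turn": 0, "claw": 1},
    {"dp": [0, 0, 0.02], "turn": 0, "claw": 1},
    {"dp": [0, 0, 0], "turn": 0, "claw": 1},
    {"dp": [0, 0, 0], "turn": 0, "claw": 1}
  ]
}}

```text
clock: 14.28
position: [0.5515, 0.0833, 0.162]
orientation: [[0.923, 0.385, 0.0], [0.385, -0.923, 0.0], [0.0, 0.0, -1.0]]
wrist_force: [-0.3, -0.7, -1.8]
grip_width: 0.256
grip_force: 58.9
```

{"fn": "move_arm", "kwargs": {
  "commands": [
    {"dp": [0, 0, 0.01], "turn": 0, "claw": 1},
    {"dp": [0, 0, 0.01], "turn": 0, "claw": 1},
    {"dp": [0, 0, 0], "turn": 0, "claw": 1}
  ]
}}

```text
clock: 14.65
position: [0.5516, 0.0833, 0.1611]
orientation: [[0.923, 0.385, 0.001], [0.385, -0.923, -0.0], [0.0, 0.0, -1.0]]
wrist_force: [-4.1, -1.7, 10.9]
grip_width: 0.259
grip_force: 60.2
```

Contact came at TCP z 0.1611, against 0.1612 predicted, so I release and lift.

{"fn": "move_arm", "kwargs": {
  "commands": [
    {"dp": [0, 0, 0], "turn": 0, "claw": 0},
    {"dp": [0, 0, 0], "turn": 0, "claw": 0},
    {"dp": [0, 0, 0], "turn": 0, "claw": -0.1},
    {"dp": [0, 0, 0], "turn": 0, "claw": -0.1},
    {"dp": [0, 0, -0.2], "turn": 0, "claw": -0.1},
    {"dp": [0, 0, -0.4], "turn": 0, "claw": -0.1},
    {"dp": [0, 0, -0.4], "turn": 0, "claw": -0.1},
    {"dp": [0, 0, 0], "turn": 0, "claw": -0.1}
  ]
}}

```text
clock: 15.65
position: [0.5534, 0.0838, 0.263]
orientation: [[0.923, 0.385, 0.006], [0.385, -0.923, 0.001], [0.006, 0.001, -1.0]]
wrist_force: [0.5, -0.5, -0.0]
grip_width: 0.551
grip_force: 0.0
```

```bash
python3 go.py .586 -.035 .2; python3 - <<'E'
from m import *
import pickle
sc=grab('scene');sd=grab('side');pickle.dump((sc,sd),open('c1.pkl','wb'))
for lo,hi in(((0,180,90),(4,255,255)),((5,150,90),(17,255,255)),((105,150,70),(125,255,255)),((45,120,60),(75,255,255))):print(blobs(sc,lo,hi,8),blobs(sd,lo,hi,8))
c=[cv2.resize(x['frame'][a:b,e:f,::-1],(400,600),interpolation=cv2.INTER_CUBIC) for x,a,b,e,f in((sc,150,300,200,300),(sd,120,270,190,290))]
# scale 4
c=[cv2.resize(sc['frame'][150:290,180:330,::-1],None,fx=2.66,fy=2.66,interpolation=cv2.INTER_CUBIC),cv2.resize(sd['frame'][120:260,170:320,::-1],None,fx=2.66,fy=2.66,interpolation=cv2.INTER_CUBIC)]
cv2.imwrite('pics/w6.png',np.hstack(c))
E
```

```text
t 15.65 p [0.5534 0.0838 0.263 ] F [ 0.5 -0.5 -0. ] w 0.551 gf 0.0
z [ 0.0062  0.0012 -1.    ] yawY -67.38 j7 -85.2
dp [-0.16   1.221  0.63 ] rows>= 3.0
[([248.2, 219.0], [244, 210, 10, 19, 155])] [([229.0, 162.4], [227, 160, 6, 6, 30])]
[([55.8, 3.0], [45, 0, 24, 8, 144]), ([89.9, 197.6], [0, 0, 231, 354, 40415]), ([348.2, 14.4], [343, 0, 12, 31, 147]), ([383.6, 16.9], [358, 0, 56, 43, 904]), ([72.2, 53.6], [52, 18, 40, 72, 1244]), ([400.6, 32.0], [396, 31, 10, 3, 12]), ([342.9, 45.5], [340, 42, 8, 8, 33]), ([325.7, 47.1], [318, 44, 16, 7, 35]), ([510.1, 62.8], [508, 56, 4, 14, 26]), ([389.1, 153.6], [304, 58, 208, 179, 14423]), ([244.8, 113.7], [201, 64, 79, 110, 5281]), ([509.9, 82.4], [507, 78, 5, 12, 21]), ([508.3, 98.1], [503, 91, 9, 14, 45]), ([445.0, 124.8], [439, 120, 15, 9, 68]), ([290.4, 131.6], [288, 127, 5, 10, 28]), ([508.0, 149.9], [505, 148, 7, 5, 15]), ([250.5, 185.7], [246, 184, 9, 5, 15]), ([448.9, 197.9], [444, 194, 11, 9, 61]), ([195.0, 236.0], [191, 232, 9, 8, 31])] [([299.0, 108.0], [294, 101, 9, 15, 29]), ([256.7, 153.6], [254, 151, 6, 6, 27]), ([370.0, 208.1], [369, 201, 3, 14, 20]), ([215.7, 281.5], [211, 272, 9, 19, 32]), ([219.1, 303.6], [204, 276, 29, 61, 109]), ([238.6, 298.5], [235, 289, 8, 20, 20]), ([321.9, 299.6], [321, 297, 3, 6, 9]), ([327.0, 324.3], [318, 296, 16, 58, 122]), ([94.3, 376.2], [87, 369, 16, 15, 157])]
[([322.3, 92.6], [316, 89, 14, 8, 17]), ([383.8, 114.2], [381, 113, 7, 4, 8]), ([353.9, 131.3], [310, 117, 87, 29, 284]), ([216.3, 224.1], [213, 221, 8, 7, 47])] [([254.4, 167.4], [252, 165, 6, 6, 25])]
[([118.9, 232.3], [115, 227, 9, 11, 78]), ([273.5, 238.9], [268, 234, 12, 11, 113])] [([301.2, 131.9], [299, 129, 6, 8, 32]), ([204.2, 175.4], [201, 173, 9, 7, 41])]
```

View pics/w6.png

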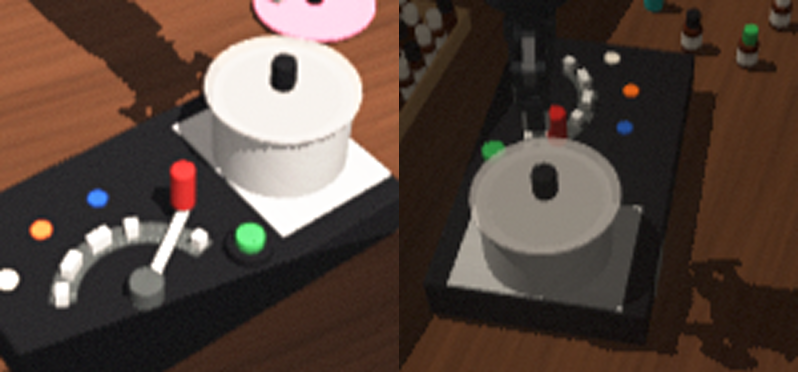

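The cover sits level on the cup, with the plate round and even on the rim and its knob at (284,72) and (544,182). The red knob is at (182,170), with blue (97,198), orange (41,230) and white (6,280) dots in the left tile. Next I fit the lever geometry.

```bash
python3 - <<'E'
from m import *
import pickle
from scipy.optimize import least_squares
S,D=pickle.load(open('c1.pkl','rb'))
# white dot by blob
for c,x,y in((S,182,255),(D,250,142)):
    g=c['frame'][y-7:y+8,x-7:x+8].min(2).astype(float);g=np.where(g>110,g,0);ys,xs=np.mgrid[y-7:y+8,x-7:x+8];print((g*xs).sum()/g.sum(),(g*ys).sum()/g.sum(),(g>0).sum())
W=tri((S,D),((182.2,255),(250,142.1)));print(W)
dots=np.array([[.5331,-.0957],[.5466,-.1549],W[0][:2]])
print('knob',plane(S,(248.3,211.8),.123),plane(D,((597-400+.5)/4-.5+180,(126+.5)/4-.5+130),.123))
q=np.array([.663,1.169,1.676])
f=lambda p:(np.stack([p[0]+.12*np.cos(p[2]+q),p[1]+.12*np.sin(p[2]+q)],1)-dots).ravel()
for y0 in(2,2.5,3,3.5):
    r=least_squares(f,[.63,-.08,y0]);print(r.x,r.cost,(r.fun*1e3).round(1))
p=r.x
for n,a in zip('0boW',(0,.663,1.169,1.676)):print(n,p[0]+.092*np.cos(p[2]+a),p[1]+.092*np.sin(p[2]+a))
K=np.array([.586,-.035]);print('q now',np.arctan2(K[1]-p[1],K[0]-p[0])-p[2],np.hypot(K[0]-p[0],K[1]-p[1]))
print('pivot seen',proj(S,[p[0],p[1],.085]),proj(D,[p[0],p[1],.085]))
E
```

```text
182.15632133127164 254.63758191591194 58
249.84869169510807 141.35532802427 17
(array([ 0.58409866, -0.19951268,  0.05883741]), array([1.14098853e-07]))
knob [ 0.58407073 -0.03339175  0.123     ] [ 0.58757189 -0.03839855  0.123     ]
[ 0.65320559 -0.10138438  2.43063611] 1.0999418495050969e-06 [ 0.2  0.1 -1.   0.5  0.8 -0.5]
[ 0.65320553 -0.10138427  2.43063721] 1.0999418456141223e-06 [ 0.2  0.1 -1.   0.5  0.8 -0.5]
[ 0.65320553 -0.10138427  2.43063719] 1.0999418456101624e-06 [ 0.2  0.1 -1.   0.5  0.8 -0.5]
[ 0.65320553 -0.10138425  2.43063736] 1.0999418457289897e-06 [ 0.2  0.1 -1.   0.5  0.8 -0.5]
0 0.5834935522867457 -0.041348922790193
b 0.5613112916992118 -0.0969740563032758
o 0.5706889926460381 -0.142066212165755
W 0.6008225537731173 -0.17701509475720167
q now -0.06829522520352738 0.09446402286910653
pivot seen [233.99287321 254.34524175] [216.93407237 150.91463458]
```

The fit is below 1 mm, and the orange notch puts the knob at (0.5707, -0.1421). The knob is now at about (0.587, -0.036).

```bash
python3 go.py .587 -.036 .263 .587 -.036 .097
```

```text
t 15.75 p [0.5512 0.0832 0.2596] F [ 0.2 -1.5 -0.4] w 0.554 gf 0.0
z [ 1.e-04 -1.e-04 -1.e+00] yawY -67.38 j7 -85.2
dp [-0.129  1.238 -0.034] rows>= 3.0
dp [-0.   -0.    1.66] rows>= 3.0
```

{"fn": "move_arm", "kwargs": {
  "commands": [
    {"dp": [-0.032, 0.31, 0], "turn": 0, "claw": 0.06},
    {"dp": [-0.032, 0.31, 0], "turn": 0, "claw": 0.06},
    {"dp": [-0.032, 0.31, 0], "turn": 0, "claw": 0.06},
    {"dp": [-0.032, 0.31, 0], "turn": 0, "claw": 0.06},
    {"dp": [0, 0, 0], "turn": 0, "claw": 0.06},
    {"dp": [0, 0, 0.3], "turn": 0, "claw": 0.06},
    {"dp": [0, 0, 0.5], "turn": 0, "claw": 0.06},
    {"dp": [0, 0, 0], "turn": 0, "claw": 0.06}
  ]
}}

```text
clock: 16.75
position: [0.5834, -0.035, 0.1757]
orientation: [[0.922, 0.386, -0.01], [0.386, -0.923, 0.001], [-0.009, -0.004, -1.0]]
wrist_force: [0.1, -0.6, 0.6]
grip_width: 0.472
grip_force: 0.0
```

```bash
python3 - <<'E'
from m import *
w=grab('wrist')
print(blobs(w,(0,150,60),(4,255,255),8))
for u in blobs(w,(0,150,60),(4,255,255),40): print(wplane(w,u[0],.115))
E
python3 go.py .587 -.036 .097
```

```text
[([255.1, 198.7], [239, 176, 33, 45, 1158])]
[ 0.59254623 -0.03372292  0.115     ]
t 16.8 p [ 0.5856 -0.0351  0.1784] F [1.  0.3 0.8] w 0.466 gf 0.0
z [-4.6e-03  5.0e-04 -1.0e+00] yawY -67.31 j7 -73.1
dp [0.013 0.015 0.814] rows>= 2.0
```

{"fn": "move_arm", "kwargs": {
  "commands": [
    {"dp": [0.02, 0.01, 0.3], "turn": 0, "claw": 0.06},
    {"dp": [0, 0, 0.3], "turn": 0, "claw": 0.06},
    {"dp": [0, 0, 0.21], "turn": 0, "claw": 0.06},
    {"dp": [0, 0, 0], "turn": 0, "claw": 0.06},
    {"dp": [0, 0, 0], "turn": 0, "claw": 1},
    {"dp": [0, 0, 0], "turn": 0, "claw": 1},
    {"dp": [0, 0, 0], "turn": 0, "claw": 1},
    {"dp": [0, 0, 0], "turn": 0, "claw": 1}
  ],
  "newtons": 40
}}

```text
clock: 17.8
position: [0.5904, -0.0357, 0.1001]
orientation: [[0.923, 0.385, 0.002], [0.385, -0.923, 0.0], [0.002, 0.0, -1.0]]
wrist_force: [-1.8, 1.7, 6.9]
grip_width: 0.242
grip_force: 39.7
```

{"fn": "move_arm", "kwargs": {
  "commands": [
    {"dp": [0, 0, -0.05], "turn": 0, "claw": 1},
    {"dp": [0, 0, -0.05], "turn": 0, "claw": 1},
    {"dp": [0, 0, -0.05], "turn": 0, "claw": 1},
    {"dp": [0, 0, 0], "turn": 0, "claw": 1},
    {"dp": [0, 0, 0], "turn": 0, "claw": 1}
  ]
}}

```text
clock: 18.42
position: [0.5897, -0.0367, 0.1138]
orientation: [[0.923, 0.384, 0.001], [0.384, -0.923, -0.0], [0.0, 0.001, -1.0]]
wrist_force: [2.0, -2.3, -3.0]
grip_width: 0.247
grip_force: 39.2
```

```bash
python3 go.py; python3 - <<'E'
import numpy as np
from h import *
s=get_state();R=np.array(s['orientation']);P=np.array([.6532,-.1014]);x=s['position'][:2]
v=x-P;a=np.arctan2(v[1],v[0]);print('r',np.hypot(*v),'q',a-2.4306)
q0=a-2.4306;n=8;prev=x
print([((R.T@np.r_[(P+.092*np.array([np.cos(2.4306+b),np.sin(2.4306+b)])) ,s['position'][2]])).round(3).tolist()[:0] for b in[]])
for b in np.linspace(q0,1.169,n+1)[1:]:
    y=P+.092*np.array([np.cos(2.4306+b),np.sin(2.4306+b)])
    print(y.round(4),(R.T@np.r_[y-prev,0]/.1).round(3));prev=y
E
```

```text
t 18.43 p [ 0.5897 -0.0367  0.1138] F [ 2.  -2.3 -3. ] w 0.247 gf 39.2
z [ 6.e-04 -5.e-04 -1.e+00] yawY -67.4 j7 -74.1
r 0.09063919577073663 q -0.08373845283614978
[]
[ 0.5793 -0.0466] [-0.134  0.051 -0.   ]
[ 0.5717 -0.0588] [-0.117  0.083  0.   ]
[ 0.566 -0.072] [-0.103  0.1    0.   ]
[ 0.5625 -0.086 ] [-0.086  0.115  0.   ]
[ 0.5612 -0.1003] [-0.067  0.127  0.   ]
[ 0.5622 -0.1147] [-0.046  0.136  0.   ]
[ 0.5653 -0.1287] [-0.025  0.142  0.   ]
[ 0.5707 -0.1421] [-0.002  0.144  0.   ]
```

{"fn": "move_arm", "kwargs": {
  "commands": [
    {"dp": [-0.129, 0.064, -0.01], "turn": 0, "claw": 1},
    {"dp": [-0.117, 0.083, 0], "turn": 0, "claw": 1},
    {"dp": [-0.103, 0.1, 0], "turn": 0, "claw": 1},
    {"dp": [-0.086, 0.115, 0], "turn": 0, "claw": 1},
    {"dp": [-0.067, 0.127, 0], "turn": 0, "claw": 1},
    {"dp": [-0.046, 0.136, 0], "turn": 0, "claw": 1},
    {"dp": [-0.025, 0.142, 0], "turn": 0, "claw": 1},
    {"dp": [-0.002, 0.144, 0], "turn": 0, "claw": 1},
    {"dp": [0, 0, 0], "turn": 0, "claw": 1},
    {"dp": [0, 0, 0], "turn": 0, "claw": 1}
  ]
}}

```text
clock: 19.68
position: [0.5745, -0.14, 0.1156]
orientation: [[0.922, 0.386, 0.006], [0.386, -0.922, 0.003], [0.007, -0.0, -1.0]]
wrist_force: [7.4, 3.7, -2.7]
grip_width: 0.248
grip_force: 39.4
```

```bash
python3 go.py .5712 -.1426 .1145; python3 - <<'E'
from m import *
w=grab('wrist');s=grab('scene');d=grab('side')
for n,c in(('s',s),('d',d)):print(n,blobs(c,(0,150,60),(4,255,255),8)[:6])
E
```

```text
t 19.68 p [ 0.5745 -0.14    0.1156] F [ 7.4  3.7 -2.7] w 0.248 gf 39.4
z [ 0.0061  0.0026 -1.    ] yawY -67.28 j7 -63.4
dp [-0.04   0.011  0.011] rows>= 1.0
s [([204.3, 224.0], [201, 215, 7, 20, 101])]
d []
```

The side force shows that the scene cameras read about (4, 2) mm short in x and y, as the wrist camera did. Corrected for that, the knob is right over the orange notch. I ease the side load and lower it.

{"fn": "move_arm", "kwargs": {
  "commands": [
    {"dp": [0.03, -0.01, 0], "turn": 0, "claw": 1},
    {"dp": [0, 0, 0.05], "turn": 0, "claw": 1},
    {"dp": [0, 0, 0.05], "turn": 0, "claw": 1},
    {"dp": [0, 0, 0.04], "turn": 0, "claw": 1},
    {"dp": [0, 0, 0], "turn": 0, "claw": 1},
    {"dp": [0, 0, 0], "turn": 0, "claw": 1}
  ]
}}

```text
clock: 20.58
position: [0.5747, -0.1399, 0.101]
orientation: [[0.923, 0.385, 0.002], [0.385, -0.923, 0.001], [0.002, 0.0, -1.0]]
wrist_force: [4.4, 3.4, -2.6]
grip_width: 0.246
grip_force: 39.7
```

The lever is within 1 mm of fully down, with no tooth under it. I release and rise.

{"fn": "move_arm", "kwargs": {
  "commands": [
    {"dp": [0, 0, 0], "turn": 0, "claw": 0.06},
    {"dp": [0, 0, 0], "turn": 0, "claw": 0.06},
    {"dp": [0, 0, 0], "turn": 0, "claw": 0.06},
    {"dp": [0, 0, -0.3], "turn": 0, "claw": 0.06},
    {"dp": [0, 0, -0.5], "turn": 0, "claw": 0.06},
    {"dp": [0, 0, -0.2], "turn": 0, "claw": 0.06},
    {"dp": [0, 0, 0], "turn": 0, "claw": 0.06},
    {"dp": [0, 0, 0], "turn": 0, "claw": 0.06}
  ]
}}

```text
clock: 21.58
position: [0.5729, -0.1404, 0.1996]
orientation: [[0.923, 0.385, -0.002], [0.385, -0.923, 0.0], [-0.002, -0.001, -1.0]]
wrist_force: [-0.8, 1.4, 0.8]
grip_width: 0.47
grip_force: 0.0
```

```bash
python3 go.py .6505 .002 .2 .6505 .002 .12; python3 - <<'E'
from m import *
w=grab('wrist');s=grab('scene');d=grab('side')
a=blobs(s,(0,150,60),(4,255,255),8);b=blobs(d,(0,150,60),(4,255,255),8);print(a,b)
for u in blobs(w,(0,150,60),(4,255,255),40):print('w',u,wplane(w,u[0],.112))
# predicted red knob bbox when down / up in notch, camera frame
th=np.linspace(0,6.28,40)
for lift in(0,.01):
  for n,c in(('s',s),('d',d)):
    P=np.array([proj(c,[.5707+.011*np.cos(t),-.1421+.011*np.sin(t),z+lift]) for t in th for z in(.080,.123)]);print(lift,n,P.min(0).round(1),P.max(0).round(1))
for u in blobs(w,(45,120,60),(75,255,255),40):print('g',u,wplane(w,u[0],.082))
E
```

```text
t 21.57 p [ 0.5729 -0.1404  0.1996] F [-0.8  1.4  0.8] w 0.47 gf 0.0
z [-2.1e-03  2.0e-04 -1.0e+00] yawY -67.39 j7 -62.5
dp [ 1.264 -1.016 -0.005] rows>= 3.0
dp [0.002 0.001 0.8  ] rows>= 2.0
[([202.8, 228.8], [197, 220, 12, 19, 175])] [([247.2, 143.9], [244, 137, 8, 15, 98])]
w ([251.4, 196.8], [237, 178, 29, 39, 906]) [ 0.57477381 -0.13965513  0.112     ]
0 s [196.5 219.8] [207.9 239.9]
0 d [243.9 136.5] [251.4 152.4]
0.01 s [196.  216.7] [207.5 237. ]
0.01 d [243.8 133.9] [251.4 149.9]
g ([136.9, 52.1], [122, 38, 30, 29, 669]) [ 0.6482605  -0.00205519  0.082     ]
```

The red knob's blob boxes match the lowered pose in the orange notch in both views. Next is the button at about (0.6495, 0.0005), with the fingers shut.

{"fn": "move_arm", "kwargs": {
  "commands": [
    {"dp": [0.312, -0.252, 0], "turn": 0, "claw": 1},
    {"dp": [0.312, -0.252, 0], "turn": 0, "claw": 1},
    {"dp": [0.312, -0.252, 0], "turn": 0, "claw": 1},
    {"dp": [0.312, -0.252, 0], "turn": 0, "claw": 1},
    {"dp": [0, 0, 0], "turn": 0, "claw": 1},
    {"dp": [0, 0, 0], "turn": 0, "claw": 1},
    {"dp": [0, 0, 0], "turn": 0, "claw": 1}
  ]
}}

```text
clock: 22.6
position: [0.6497, -0.0011, 0.2004]
orientation: [[0.924, 0.383, -0.001], [0.383, -0.924, -0.001], [-0.001, 0.001, -1.0]]
wrist_force: [0.3, 0.2, -0.4]
grip_width: -0.001
grip_force: 0.0
```

```bash
python3 go.py .6495 .0005 .1; python3 - <<'E'
from m import *
w=grab('wrist')
for u in blobs(w,(45,120,60),(75,255,255),40):print('g',u,wplane(w,u[0],.081))
E
```

```text
t 22.6 p [ 0.6497 -0.0011  0.2004] F [ 0.3  0.2 -0.4] w -0.001 gf 0.0
z [-9.e-04 -1.e-03 -1.e+00] yawY -67.49 j7 -76.4
dp [ 0.005 -0.016  1.004] rows>= 2.0
g ([248.9, 187.3], [235, 173, 29, 30, 700]) [0.64961591 0.0009758  0.081     ]
```

{"fn": "move_arm", "kwargs": {
  "commands": [
    {"dp": [0, -0.02, 0.3], "turn": 0, "claw": 1},
    {"dp": [0, 0, 0.4], "turn": 0, "claw": 1},
    {"dp": [0, 0, 0.3], "turn": 0, "claw": 1},
    {"dp": [0, 0, 0.05], "turn": 0, "claw": 1},
    {"dp": [0, 0, 0.05], "turn": 0, "claw": 1},
    {"dp": [0, 0, 0.03], "turn": 0, "claw": 1},
    {"dp": [0, 0, 0], "turn": 0, "claw": 1},
    {"dp": [0, 0, 0], "turn": 0, "claw": 1}
  ]
}}

```text
clock: 23.65
position: [0.6501, 0.0021, 0.0887]
orientation: [[0.923, 0.384, 0.002], [0.384, -0.923, -0.0], [0.001, 0.001, -1.0]]
wrist_force: [0.6, -1.3, 2.5]
grip_width: 0.004
grip_force: 1.3
```

{"fn": "move_arm", "kwargs": {
  "commands": [
    {"dp": [0, 0, 0.02], "turn": 0, "claw": 1},
    {"dp": [0, 0, 0.02], "turn": 0, "claw": 1},
    {"dp": [0, 0, 0.01], "turn": 0, "claw": 1},
    {"dp": [0, 0, 0], "turn": 0, "claw": 1},
    {"dp": [0, 0, 0], "turn": 0, "claw": 1}
  ]
}}

```text
clock: 24.28
position: [0.6504, 0.0021, 0.0866]
orientation: [[0.923, 0.384, 0.002], [0.384, -0.923, -0.001], [0.001, 0.001, -1.0]]
wrist_force: [-9.6, -3.4, 28.4]
grip_width: 0.003
grip_force: 14.7
```

Bottomed out at 28 N, and TCP z 0.0866 matches full travel. I retreat.

{"fn": "move_arm", "kwargs": {
  "commands": [
    {"dp": [0, 0, -0.2], "turn": 0, "claw": 1},
    {"dp": [0, 0, -0.5], "turn": 0, "claw": 1},
    {"dp": [0, 0, -0.5], "turn": 0, "claw": 1},
    {"dp": [0, 0, -0.3], "turn": 0, "claw": 1},
    {"dp": [0, 0, 0], "turn": 0, "claw": 1},
    {"dp": [0, 0, 0], "turn": 0, "claw": 1},
    {"dp": [0, 0, 0], "turn": 0, "claw": 1}
  ]
}}

```text
clock: 25.15
position: [0.6486, 0.0026, 0.2311]
orientation: [[0.923, 0.385, -0.003], [0.385, -0.923, -0.0], [-0.003, -0.001, -1.0]]
wrist_force: [-0.1, -0.2, -0.2]
grip_width: 0.002
grip_force: 0.0
```

```bash
python3 - <<'E'
from m import *
import pickle
s=grab('scene');d=grab('side')
print(blobs(s,(0,150,60),(4,255,255),8),blobs(d,(0,150,60),(4,255,255),8))
a,b=pickle.load(open('c1.pkl','rb'))
# cover unchanged since it was set down?
print(np.abs(s['frame'][155:230,255:318].astype(int)-a['frame'][155:230,255:318]).mean())
print(get_state()['wrist_force'].round(1))
print(close_job())
E
```

```text
[([202.7, 228.9], [197, 220, 12, 19, 175])] [([247.2, 143.9], [244, 137, 8, 15, 100])]
32.73135802469136
[-0.2 -0.4 -0.1]
the job is handed in; nothing more can be done
None
```

I handed the job in at about 25 s, with no verdict returned: the bottle is in the cup, the cover on it, the lever in the orange notch and the button pressed fully and let go; my last check that the cover had not shifted was inconclusive, as the image difference was large and I didn't look into why.

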